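Load the capped sample vials into the dry-bath carrier by height

TASK

Collect the four capped sample vials from the bench into the white four-bay carrier, one to a bay and standing upright on the bay floor, in order of height: the shortest in the bay beside the carrier's grip tab, the tallest in the bay at the other end. Leave the three open vials, the ones without caps, standing where they are.

Things in the scene. Friction and masses are not known exactly. Their poses are not given: they have to be found in the camera images.
- carrier: White tray fixed to the bench, 252 mm long (x), 66 wide (y), 18 high: one row of four bays, each 58 x 58 mm inside, 4 mm walls, bay floor 4 mm above bench. Origin: centre of underside, z up. A flat grip tab (28 mm long, 36 wide, top level with walls) sticks out at the +x end only. Bay centres x = +93 (by the tab), +31, -31, -93 mm, y = 0. Clutter near the vials is under 20 mm high.
- vial_60: Capped sample vial, the shortest and widest of the four: upright amber glass cylinder 40 mm across and 60 mm tall overall, paper band, the top 20 mm a ribbed flat white screw cap 38 mm across. Origin: centre of the underside; z axis up through the cap. 40 to 70 g.
- vial_76: Capped sample vial, the second shortest of the four: upright amber glass cylinder 36 mm across and 76 mm tall overall, paper band, the top 20 mm a ribbed flat white screw cap 34 mm across. Origin: centre of the underside; z axis up through the cap. 41 to 72 g.
- vial_92: Capped sample vial, the second tallest of the four: upright amber glass cylinder 32 mm across and 92 mm tall overall, paper band, the top 20 mm a ribbed flat white screw cap 30 mm across. Origin: centre of the underside; z axis up through the cap. 40 to 69 g.
- vial_108: Capped sample vial, the tallest and slimmest of the four: upright amber glass cylinder 28 mm across and 108 mm tall overall, paper band, the top 20 mm a ribbed flat white screw cap 26 mm across. Origin: centre of the underside; z axis up through the cap. 36 to 62 g.
- open_a: Open vial with no cap, to be left alone: upright amber glass cylinder 40 mm across and 60 mm tall overall, paper band, the top 20 mm a bare glass neck only 28 mm across with a dark open mouth. Origin: centre of the underside; z axis up.
- open_b: Open vial with no cap, to be left alone: upright amber glass cylinder 36 mm across and 76 mm tall overall, paper band, the top 20 mm a bare glass neck only 24 mm across with a dark open mouth. Origin: centre of the underside; z axis up.
- open_c: Open vial with no cap, to be left alone: upright amber glass cylinder 32 mm across and 92 mm tall overall, paper band, the top 20 mm a bare glass neck only 20 mm across with a dark open mouth. Origin: centre of the underside; z axis up.

How it is judged:
At the end, for the whole second after the job is handed in: Each capped vial stands upright (within 0.1 rad) on its own bay's floor, within 18 mm of the bay centre in x and y: 60 mm vial beside the tab, then 76, 92, 108; released and at rest. Open vials upright, at rest, within 25 mm of their start (x of vial_60 in the frame of carrier between 0.075 and 0.111 m and y of vial_60 in the frame of carrier between -0.018 and 0.018 m and z of vial_60 in the frame of carrier between 0 and 0.009 m and angle between each of vial_60, vial_76, vial_92, vial_108, open_a, open_b, open_c's own z axis and vertical below 0.1 rad and linear speed of each of vial_60, vial_76, vial_92, vial_108, open_a, open_b, open_c below 0.02 m/s and x of vial_76 in the frame of carrier between 0.013 and 0.049 m and y of vial_76 in the frame of carrier between -0.018 and 0.018 m and z of vial_76 in the frame of carrier between 0 and 0.009 m and x of vial_92 in the frame of carrier between -0.049 and -0.013 m and y of vial_92 in the frame of carrier between -0.018 and 0.018 m and z of vial_92 in the frame of carrier between 0 and 0.009 m and x of vial_108 in the frame of carrier between -0.111 and -0.075 m and y of vial_108 in the frame of carrier between -0.018 and 0.018 m and z of vial_108 in the frame of carrier between 0 and 0.009 m and distance of each of open_a, open_b, open_c from where it was at the start of the episode below 0.025 m); the robot touches nothing.
It fails at once if an open vial is carried off or pushed more than 30 mm from its place (distance of any of open_a, open_b, open_c from where it was at the start of the episode above 0.03 m).
It also fails if it takes over 99 s, if anything falls off the work surface, if the arm or the gripper's body presses on something with over 40 N, if the wrist force passes 120 N, or if a joint passes its speed limit or range.

ROBOT

A 7-joint arm with a two-finger parallel gripper is mounted at the origin on the work surface. World frame = base frame: x ahead of the robot, y to its left, z up, the work surface at z = 0. Lengths are in m, angles in rad, forces in N, time in s.
With the tool pointing down it reaches from about 0.425 to 0.875 m from the base axis. Payload 4.7 kg.
Tool frame: the origin (TCP) lies on the centre line of the jaws, within the pads' length; the fingertips stand ahead of it and the grasp point (between the pads) lies 3 mm ahead of it (arm.tip_reach is the z of the fingertips in the tool frame, in m); z points along the fingers, y is the direction in which the jaws open and shut (so a half turn about z gives the same grasp; the last joint's range is limited). The gripper opens to 87 mm and grips with 3 to 60 N. Pads are 19 mm wide; open, the fingers measure 117 mm over their backs; the gripper's body (75 mm by 190 mm) begins 51 mm behind the grasp point.
Start: joints at [1.314, 0.321, -0.07, 1.45, 0.023, 1.371, -0.057], TCP at [0.174, -0.626, 0.245] pointing down, gripper open.
Joint ranges: [-2.86, 2.86], [-0.3, 2.09], [-1.38, 1.24], [0.06, 2.45], [-1.56, 4.7], [0.09, 2.05], [-2.69, 2.69]. Speed limits (rad/s): [2.57, 2.57, 3.14, 3.14, 3.14, 3.14, 3.14].

INTERFACE

Orientations are given as a rotation vector (axis times angle).
In Python, from bench import arm, grip, ik, telemetry, grab_frame, workorder gives the robot as it stands. The module is installed in compiled form; this text tells all that it offers. Calls block until the motion is done:
- arm.reach(position, orientation): joint-space move of the TCP to a pose.
- arm.move_l(position, frame=None, feed=0.15, max_force=None): straight line of the TCP; frame=None keeps the orientation; feed is the mean speed in m/s. With max_force (N) it stops when the force on the tool has changed by that much, and returns True; else False.
- arm.goto_joints(angles): joint-space move.
- grip(opening, strength=None): opening from 0.0 (shut) to 1.0 (fully open); strength is the grip in N (None keeps the last); returns when the fingers have stopped.
- arm.wait(seconds).
- ik(position, orientation): joint angles nearest the present ones, or None.
- telemetry.get_state(): the state.
- grab_frame(name): name is "side" or "top" or "wrist"; returns a dict with "pixels" (480x640x3 uint8, blue, green, red), "vertical_fov" (degrees; the focal length in pixels is half the picture's height over the tangent of half this angle, whatever the lens; pixels are square), "cx", "cy" (the principal point, pixels), "origin" and "rotation" of the camera in the world. Camera axes: x right, y up, looking along -z (the intrinsics and any distortion apply to the point x, -y, -z); pixel columns grow to the right and rows downward; lengths in m; the calibration is good to about 2 mm. A picture is of the moment at which its call begins. There is no depth.
A pose or a line that the arm cannot do raises arm.PlanningError and nothing moves.
- workorder.hand_in(): hands the job in, once; it reports no verdict.
The state is a dict: "t": time; "qpos": joint angles; "qd": joint speeds; "tau": joint torques, N m; "position": TCP position; "tool_rot": TCP orientation; "force": force on the tool from outside, world axes, zero at the start; "ft_torque": the same for the moment, N m; "width": opening from 0.0 (shut) to 1.0 (fully open).
Only numpy, scipy, OpenCV 4.12 (cv2) and the standard library are available. Lean on these libraries where they do the work, as an engineer would, in place of code of your own. Each camera call takes 0.05 s, during which the arm holds its last target.

## Working session

There is one attempt and no reset: what is moved stays moved. The work goes in short steps, each a Python script; the robot and the scene stay as the last script left them, time stands still between calls to the robot, and variables do not carry over. Pictures are saved under pics/ and viewed, and the job is handed in when it is done.

```bash
mkdir -p pics; ls; python3 - <<'E'
from bench import arm, grip, ik, telemetry, grab_frame
import cv2
for n in ("side","top","wrist"):
    f=grab_frame(n); cv2.imwrite(f"pics/{n}0.png",f["pixels"])
    print(n,{k:v for k,v in f.items() if k!="pixels"})
s=telemetry.get_state();print(s,arm.tip_reach)
E
```

```text
pics
side {'vertical_fov': 53.99866954865387, 'cx': 315.6729378160437, 'cy': 233.43983142592472, 'origin': array([0.10163591, 0.63844841, 0.81910048]), 'rotation': array([ 0.29143914, -0.98788563, -2.37559829])}
top {'vertical_fov': 46.08577397616845, 'cx': 316.1794184270182, 'cy': 244.76527708616965, 'origin': array([0.29505282, 0.00900887, 1.11235471]), 'rotation': array([ 0.15131793, -0.16746892, -1.67416103])}
wrist {'vertical_fov': 60.60931942249009, 'cx': 309.7081055555077, 'cy': 236.96712625919548, 'origin': array([ 0.24568531, -0.60639273,  0.38335136]), 'rotation': array([-0.23764326,  0.18282503, -1.29040725])}
{'t': 0.15, 'qpos': array([ 1.31405995,  0.32161831, -0.07009405,  1.45137313,  0.02262994,
        1.37083482, -0.056899  ]), 'qd': array([ 0.00227083, -0.00174692, -0.00021074, -0.00281915, -0.00010391,
       -0.00066359,  0.00051999]), 'tau': array([ 1.28398053e-03, -4.91792250e+01, -4.04125666e-01, -3.12877321e+01,
       -6.39849342e-02,  4.04987647e-02,  1.28495858e-04]), 'position': array([ 0.17374778, -0.62594465,  0.24374606]), 'tool_rot': array([-3.11142156e+00, -4.24000542e-01,  4.83372471e-04]), 'force': array([ 0.5691372 , -0.19063291,  0.10231624]), 'ft_torque': array([-0.01592748, -0.10716629, -0.03170474]), 'width': 1.0029442627855798} 0.022
```

View pics/top0.png

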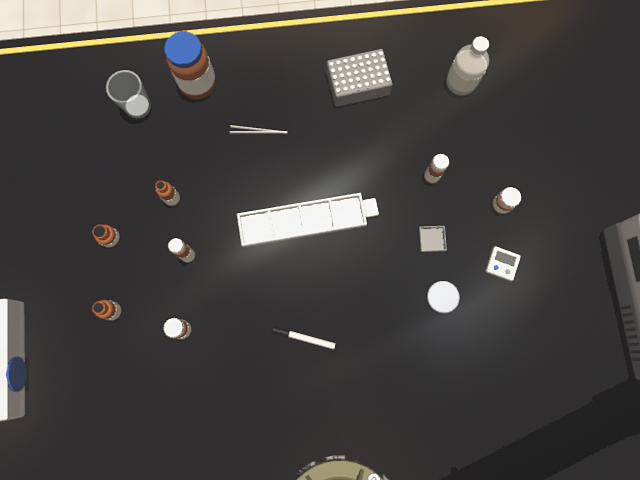

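View pics/side0.png

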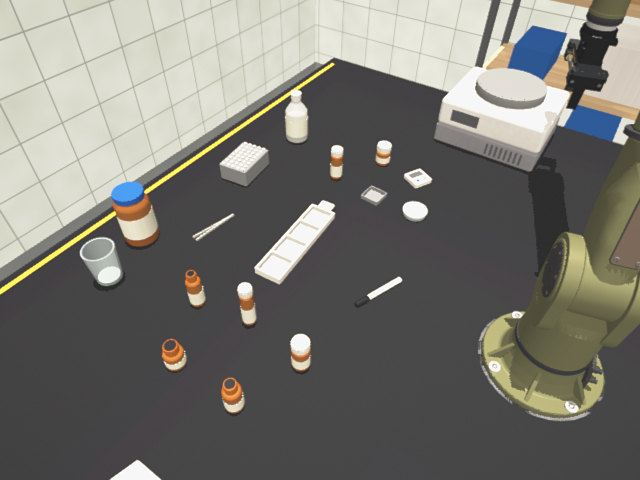

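View pics/wrist0.png

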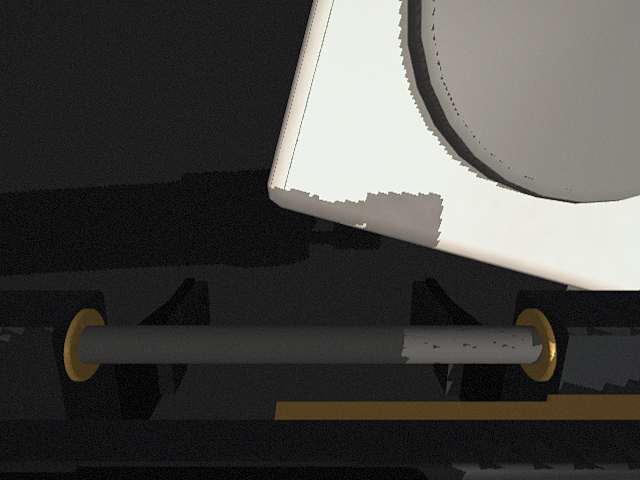

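The top view shows the carrier at about (303,218) with its tab at (370,207). The capped vials are at (440,162), (510,197), (178,246) and (176,328), and the open ones at (165,188), (105,234) and (105,309). I'll zoom in before measuring.

```bash
python3 - <<'E'
import cv2,numpy as np
t=cv2.imread("pics/top0.png");s=cv2.imread("pics/side0.png")
def c(i,x,y,k): return cv2.resize(i[y:y+k,x:x+k],(260,260),interpolation=cv2.INTER_CUBIC)
r1=np.hstack([c(t,415,140,60),c(t,480,170,60),c(t,155,225,60)])
r2=np.hstack([c(t,150,300,60),c(s,320,130,80),c(s,215,270,80)])
cv2.imwrite("pics/z1.png",np.vstack([r1,r2]))
E
```

```text
(no output)
```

View pics/z1.png

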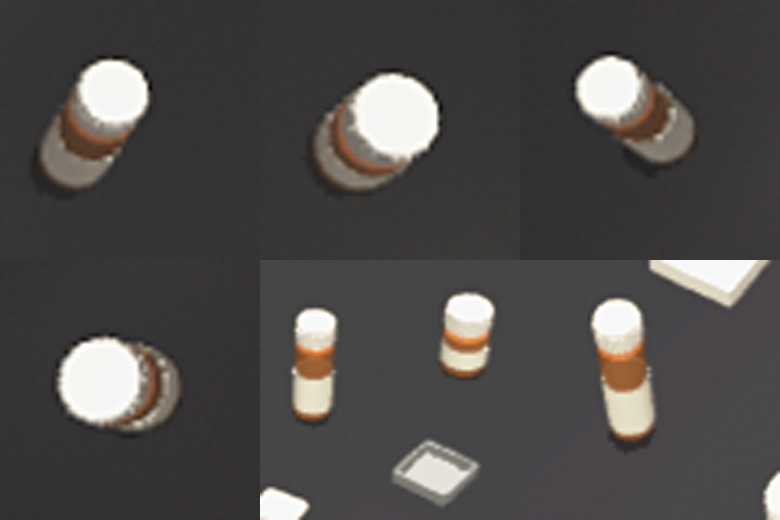

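```bash
cat > h.py <<'E'
import cv2,numpy as np
from scipy.spatial.transform import Rotation as R
C={"side":(53.99866954865387,315.6729378160437,233.43983142592472,[0.10163591,0.63844841,0.81910048],[0.29143914,-0.98788563,-2.37559829]),
"top":(46.08577397616845,316.1794184270182,244.76527708616965,[0.29505282,0.00900887,1.11235471],[0.15131793,-0.16746892,-1.67416103])}
def cam(f):
    return (f["vertical_fov"],f["cx"],f["cy"],f["origin"],f["rotation"])
def ray(c,u,v):
    if isinstance(c,str): c=C[c]
    f=240/np.tan(np.radians(c[0]/2))
    d=R.from_rotvec(c[4]).apply([(u-c[1])/f,-(v-c[2])/f,-1]); return np.array(c[3]),d
def onz(c,u,v,z):
    o,d=ray(c,u,v); return o+d*(z-o[2])/d[2]
def proj(c,p):
    if isinstance(c,str): c=C[c]
    f=240/np.tan(np.radians(c[0]/2))
    q=R.from_rotvec(c[4]).inv().apply(np.array(p)-np.array(c[3]))
    return np.array([c[1]+f*q[0]/-q[2],c[2]-f*q[1]/-q[2]])
E
python3 - <<'E'
from h import *
t=cv2.imread("pics/top0.png");s=cv2.imread("pics/side0.png")
def blobs(i,th,name,lo=60,hi=700):
    m=(i.min(2)>th).astype(np.uint8)
    n,l,st,c=cv2.connectedComponentsWithStats(m)
    return [(c[k],st[k]) for k in range(1,n) if lo<st[k,4]<hi]
for name,i in(("top",t),("side",s)):
  for th in((215,) if name=="top" else (190,)):
    print(name)
    for c,st in blobs(i,th,name): print(c.round(1),st)
f=240/np.tan(np.radians(46.0858/2));print("f",f)
# candidate ground points for each h and predicted side pixel of cap-top
for (u,v) in((440.5,161.5),(510.5,197),(176,245.5),(173,327.5)):
  for h in(.06,.076,.092,.108):
    p=onz("top",u,v,h); print((u,v),h,p.round(4),proj("side",p).round(1),"base top",proj("top",[p[0],p[1],0]).round(1))
E
```

```text
top
[10.2 14.5] [  0   0  22  31 629]
[101.2   5. ] [97  0 14 21 91]
[149.7   7.6] [134   0  34  17 532]
[331.6   3.2] [316   0  34   8 195]
[365.2   1.1] [352   0  34   5  98]
[183.7   9.6] [171   4  24  10  73]
[223.7  13.6] [207   9  35  10 222]
[253.4  11.8] [244   9  33   6  76]
[187.2  17.4] [171  13  34  10 206]
[78.2 28.1] [ 61  23  35  10 222]
[107.8  26.2] [98 23 34  7 87]
[41.4 31.9] [ 25  28  34   9 208]
[480.7  43.1] [473  37  16  13 165]
[440.9 160.7] [434 154  15  14 169]
[511.1 196.2] [502 187  19  19 271]
[175.1 244.7] [169 238  13  14 137]
[502.8 264.5] [488 247  32  33 438]
[172.7 327.3] [164 319  18  18 255]
[312.  339.7] [290 332  45  16 204]
side
[ 7.4 19.7] [  0   0  21  39 550]
[80.3  4.2] [ 65   0  42  14 304]
[194.3   6.5] [182   0  29  18 368]
[216.5   1.9] [211   0  16   7  63]
[274.4   6.9] [260   0  38  21 464]
[527.   3.] [520   0  15   8  93]
[553.8   6.9] [534   0  40  16 420]
[519.8  24.2] [509   7  22  36 416]
[579.7  12.2] [572   6  16  14 151]
[548.2  20.7] [527  10  43  22 568]
[571.9  31.7] [560  18  26  37 310]
[603.9  86.6] [585  63  34  36 22
[... 1656 characters left out ...]
) 0.108 [ 0.5479 -0.3791  0.108 ] [387.6 134.4] base top [492.6 212. ]
(176, 245.5) 0.06 [0.5351 0.2519 0.06  ] [240.6 302.8] base top [183.3 251.4]
(176, 245.5) 0.076 [0.5315 0.2482 0.076 ] [242.4 297.5] base top [185.3 253. ]
(176, 245.5) 0.092 [0.5278 0.2445 0.092 ] [244.3 292.1] base top [187.2 254.6]
(176, 245.5) 0.108 [0.5242 0.2408 0.108 ] [246.2 286.5] base top [189.2 256.1]
(173, 327.5) 0.06 [0.3812 0.2667 0.06  ] [299.5 346.8] base top [180.7 329.2]
(173, 327.5) 0.076 [0.3799 0.2628 0.076 ] [301.2 340.8] base top [182.7 329.6]
(173, 327.5) 0.092 [0.3786 0.2588 0.092 ] [302.9 334.8] base top [184.8 330.1]
(173, 327.5) 0.108 [0.3773 0.2549 0.108 ] [304.7 328.5] base top [186.8 330.5]
```

```bash
python3 - <<'E'
from h import *
t=cv2.imread("pics/top0.png");s=cv2.imread("pics/side0.png")
a=cv2.resize(t[180:260,225:390],None,fx=4.8,fy=4.8,interpolation=cv2.INTER_CUBIC)
cv2.imwrite("pics/z2.png",a)
m=(t.min(2)>110).astype(np.uint8)
n,l,st,c=cv2.connectedComponentsWithStats(m); k=l[208,366]; print(st[k],c[k])
# contours incl. holes
mm=(l==k).astype(np.uint8)
print(np.percentile(t[200:240,245:360].min(2),[1,10,30,50,70,90]))
cs,_=cv2.findContours(mm,cv2.RETR_EXTERNAL,cv2.CHAIN_APPROX_NONE)
cc=max(cs,key=cv2.contourArea)[:,0,:]
ap=cv2.approxPolyDP(cc[:,None,:],2.5,True)[:,0]
for p in ap: print(p,onz("top",*p,.018).round(4))
# open vials: orange
for nm,i in(("top",t),("side",s)):
  hsv=cv2.cvtColor(i,cv2.COLOR_BGR2HSV); m=((hsv[...,0]<18)&(hsv[...,1]>130)&(hsv[...,2]>60)).astype(np.uint8)
  m=cv2.morphologyEx(m,cv2.MORPH_CLOSE,np.ones((3,3),np.uint8))
  n,l,st,c=cv2.connectedComponentsWithStats(m)
  for k in range(1,n):
    if st[k,4]>60: print(nm,c[k].round(1),st[k])
for (u,v,h) in((165,185,.092),(103,232,.060),(103,308,.076)):
  for h in (.06,.076,.092):
    p=onz("top",u,v,h);print(u,v,h,p.round(3),proj("side",p).round(0))
E
```

```text
[ 237  192  142   55 4531] [304.73890973 218.40035312]
[ 61.  70. 228. 243. 244. 245.]
[374 198] [ 0.5986 -0.1405  0.018 ]
[363 200] [ 0.5968 -0.118   0.018 ]
[359 192] [ 0.6143 -0.1121  0.018 ]
[237 213] [0.5977 0.1361 0.018 ]
[241 245] [0.5316 0.1336 0.018 ]
[365 225] [ 0.5451 -0.1155  0.018 ]
[366 216] [ 0.5633 -0.1198  0.018 ]
[378 214] [ 0.5647 -0.1442  0.018 ]
top [189.8  67.3] [166  43  42  37 422]
top [202.1  93.5] [184  82  31  17  96]
top [434.2 171.7] [429 165  15  12  71]
top [164.9 190.3] [155 180  19  20 228]
top [104.9 234.4] [ 92 224  23  20 258]
top [104.7 309.1] [ 92 300  23  19 257]
side [336.1 160.8] [331 156  12  10  92]
side [133.2 209.8] [113 194  38  27 531]
side [143.7 240.4] [125 229  34  18 193]
side [192.6 282.6] [185 270  17  24 288]
side [246.6 302.9] [239 295  15  15 145]
side [172.5 353.1] [162 339  22  25 337]
side [300.1 356.7] [291 351  19  11 100]
side [231.4 392.6] [221 378  21  27 357]
165 185 0.06 [0.657 0.266 0.06 ] [191. 280.]
165 185 0.076 [0.652 0.262 0.076] [193. 275.]
165 185 0.092 [0.646 0.258 0.092] [195. 270.]
103 232 0.06 [0.577 0.389 0.06 ] [175. 342.]
103 232 0.076 [0.572 0.383 0.076] [177. 336.]
103 232 0.092 [0.568 0.378 0.092] [179. 330.]
103 308 0.06 [0.431 0.394 0.06 ] [233. 386.]
103 308 0.076 [0.429 0.388 0.076] [235. 379.]
103 308 0.092 [0.427 0.382 0.092] [237. 373.]
```

View pics/z2.png

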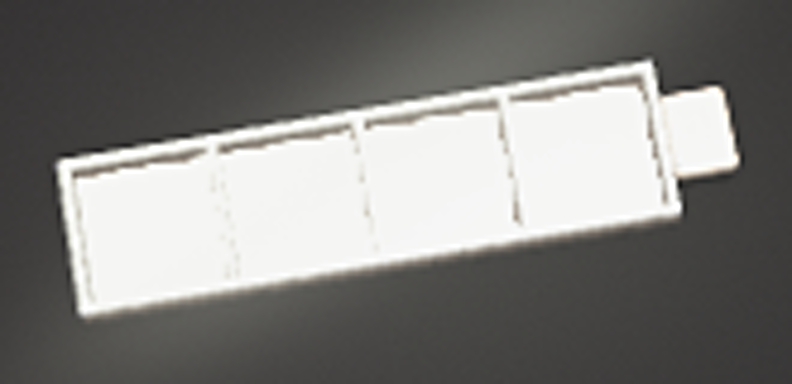

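```bash
cat > plan.py <<'E'
from h import *
px={"60":(511.1,196.3,.06),"76":(173,327.4,.076),"92":(440.8,161,.092),"108":(175.3,244.9,.108)}
V={k:onz("top",*p)[:2] for k,p in px.items()}
cor=[onz("top",225+a/4.8-.4,180+b/4.8-.4,.018)[:2] for a,b in((59,160),(653,62),(681,214),(82,318))]
c=np.mean(cor,0); xa=(cor[1]+cor[2]-cor[0]-cor[3]); xa/=np.linalg.norm(xa); ya=np.array([-xa[1],xa[0]])
B={k:c+xa*d for k,d in(("60",.093),("76",.031),("92",-.031),("108",-.093))}
G={"60":.042,"76":.050,"92":.056,"108":.066}
def ori(s):  # tool y = s*ya, z down
    y=np.array([*(s*ya),0]); z=np.array([0,0,-1.]); x=np.cross(y,z)
    return R.from_matrix(np.column_stack([x,y,z])).as_rotvec()
E
python3 - <<'E'
from plan import *
from bench import ik,telemetry
print("sizes",[np.linalg.norm(cor[i]-cor[(i+1)%4]).round(4) for i in range(4)],c,xa)
for k in V: print(k,V[k].round(4),B[k].round(4))
for s in(1,-1):
  print(s,ori(s))
  for k in V:
    for P in(V,B):
      for z in(G[k]+.003,.24):
        q=ik([*P[k],z],ori(s)); print(k,z,None if q is None else np.round(q,2))
E
```

```text
sizes [np.float64(0.252), np.float64(0.0665), np.float64(0.2515), np.float64(0.0682)] [0.5717397  0.00873071] [ 0.06303952 -0.99801103]
60 [ 0.5612 -0.3991] [ 0.5776 -0.0841]
76 [0.3801 0.2628] [ 0.5737 -0.0222]
92 [ 0.6366 -0.2662] [0.5698 0.0397]
108 [0.5254 0.242 ] [0.5659 0.1015]
1 [2.15028246 2.29039074 0.        ]
60 0.045000000000000005 [ 0.91  0.59 -0.45  1.53  0.28  1.08  0.46]
60 0.24 [ 0.91  0.44 -0.47  1.34  0.2   1.41  0.51]
60 0.045000000000000005 [ 0.67  0.45 -0.68  1.81  0.33  1.   -0.09]
60 0.24 [ 0.73  0.26 -0.75  1.61  0.18  1.35  0.03]
76 0.053000000000000005 [ 0.27  0.24 -0.99  2.08  0.25  0.94 -0.8 ]
76 0.24 [ 0.1  -0.07 -0.72  1.88 -0.05  1.31 -0.55]
76 0.053000000000000005 [ 0.69  0.47 -0.84  1.82  0.4   1.03 -0.25]
76 0.24 [ 0.72  0.26 -0.85  1.63  0.2   1.35 -0.09]
92 0.059000000000000004 [ 0.81  0.63 -0.64  1.51  0.4   1.13  0.16]
92 0.24 [ 0.79  0.48 -0.62  1.33  0.27  1.42  0.25]
92 0.059000000000000004 [ 0.72  0.54 -1.04  1.82  0.53  1.08 -0.44]
92 0.24 [ 0.56  0.23 -0.78  1.64  0.17  1.34 -0.18]
108 0.069 [ 0.43  0.63 -1.17  1.79  0.63  1.16 -0.88]
108 
[... 352 characters left out ...]
9  1.07  1.86 -0.59  1.06 -2.51]
60 0.24 [-0.88  0.36  1.22  1.66 -0.34  1.37 -2.69]
76 0.053000000000000005 [ 0.41  0.31 -1.17  2.08  0.35  0.97  2.26]
76 0.24 [-1.18 -0.11  0.49  1.92  0.05  1.32  2.5 ]
76 0.053000000000000005 [-0.86  0.55  1.07  1.87 -0.55  1.05 -2.64]
76 0.24 None
92 0.059000000000000004 [-0.35  0.8   1.06  1.56 -0.73  1.22 -2.24]
92 0.24 [-0.34  0.6   1.06  1.37 -0.52  1.46 -2.37]
92 0.059000000000000004 [ 0.81  0.64 -1.18  1.82  0.65  1.14  2.61]
92 0.24 None
108 0.069 [ 0.44  0.63 -1.18  1.79  0.64  1.16  2.26]
108 0.24 [ 0.47  0.38 -1.18  1.61  0.36  1.39  2.46]
108 0.069 [ 0.7   0.63 -1.18  1.8   0.63  1.15  2.52]
108 0.24 [ 0.8   0.45 -1.31  1.62  0.44  1.41  2.65]
```

Sizes check out: the carrier measures 252 x 67 mm, cap heights agree in both views, and all poses are within reach with jaws across the carrier. Moving vial_60 first.

```bash
cat > act.py <<'E'
from plan import *
from bench import arm,grip,telemetry,grab_frame
o=ori(1); Z=.22
def st(m):
    s=telemetry.get_state(); print(m,"t",round(s["t"],2),"pos",s["position"].round(4),"w",round(s["width"]*87,1),"F",s["force"].round(1))
def pick(k,xy=None):
    xy=V[k] if xy is None else xy
    grip(1.0); arm.reach([*xy,Z],o)
    st("above")
    if arm.move_l([*xy,G[k]+.003],feed=.12,max_force=12): st("HIT"); return False
    grip(0.0,15); st("gripped"); return True
def lift(k):
    p=telemetry.get_state()["position"]; arm.move_l([p[0],p[1],Z],feed=.2); st("lifted")
def place(k):
    arm.reach([*B[k],Z],o); z=G[k]+.003+.004
    arm.move_l([*B[k],z+.012],feed=.15)
    print("touch",arm.move_l([*B[k],z-.001],feed=.03,max_force=5)); st("down")
    grip(1.0); st("rel"); arm.move_l([*B[k],Z],feed=.2); st("up")
def pic(n,f):
    cv2.imwrite(f"pics/{f}.png",grab_frame(n)["pixels"])
E
python3 - <<'E'
from act import *
if pick("60"): lift("60"); pic("side","s1")
E
```

```text
above t 2.02 pos [ 0.5597 -0.4013  0.22  ] w 86.7 F [ 0.3  0.2 -0.4]
gripped t 4.47 pos [ 0.5613 -0.399   0.045 ] w 39.2 F [-0.3 -0.   0.2]
lifted t 5.5 pos [ 0.5605 -0.3987  0.2184] w 39.1 F [-0.3 -1.  -0.3]
```

View pics/s1.png

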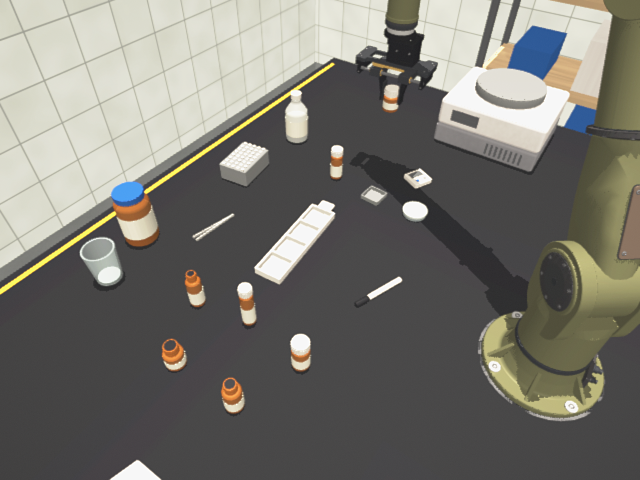

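vial_60 is held upright in the jaws at (391,98), with a width of 39 mm. Placing it.

```bash
python3 - <<'E'
from act import *
place("60"); pic("side","s2");pic("top","t2")
i=cv2.imread("pics/s2.png")[170:300,230:400];j=cv2.imread("pics/t2.png")[170:260,225:395]
cv2.imwrite("pics/c2.png",np.hstack([cv2.resize(i,(400,306)),cv2.resize(j,(400,306))]))
E
```

```text
touch True
down t 8.4 pos [ 0.5776 -0.0842  0.0487] w 39.3 F [-0.5 -0.6  4.5]
rel t 9.43 pos [ 0.577  -0.0842  0.0481] w 86.9 F [ 0.1 -0.1  0.1]
up t 10.44 pos [ 0.5768 -0.0841  0.2187] w 87.3 F [-0.6 -0.5  0.1]
```

View pics/c2.png

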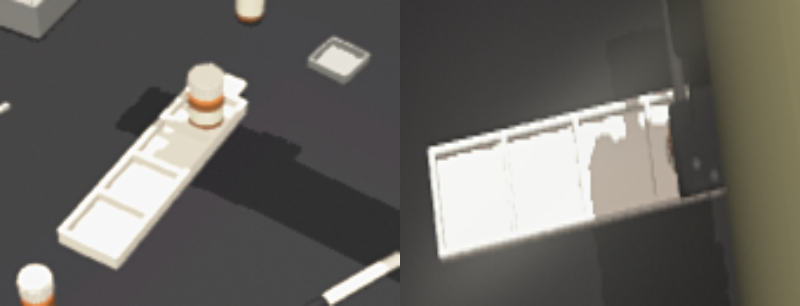

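The left crop shows vial_60 upright in the tab bay. Contact came at TCP z = 0.0487, against an expected 0.049. Next, vial_76.

```bash
python3 - <<'E'
from act import *
if pick("76"):
    lift("76"); w=telemetry.get_state()["width"]*87
    if 32<w<40: place("76"); pic("side","s3")
E
```

```text
above t 12.24 pos [0.3812 0.2617 0.2202] w 86.8 F [ 0.2 -0.5 -0.7]
gripped t 14.68 pos [0.3801 0.2628 0.053 ] w 35.4 F [ 0.6 -0.5  0.9]
lifted t 15.67 pos [0.3794 0.2623 0.2189] w 35.1 F [-0.6  0.9  0.2]
touch True
down t 18.57 pos [ 0.5739 -0.0224  0.0568] w 35.7 F [-0.8  0.1  4.1]
rel t 19.65 pos [ 0.5733 -0.0224  0.0562] w 87.2 F [ 0.1  0.3 -0.5]
up t 20.62 pos [ 0.5729 -0.0223  0.2187] w 86.8 F [-0.5 -0.4  0.2]
```

```bash
ls -la pics/s3.png
```

```text
-rw-r--r-- 1 agent agent 363366 Dec  7 06:19 pics/s3.png
```

View pics/s3.png

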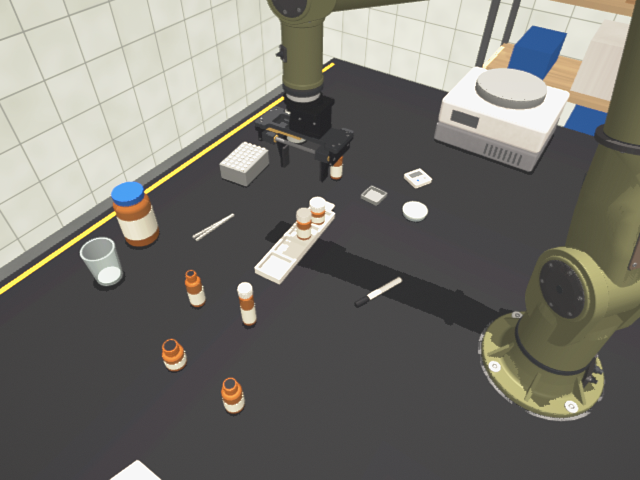

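vial_76, at (304,225), stands next to vial_60, at (318,212). The open vials haven't moved. Next come 92 and 108. Carried bottoms clear everything by more than 60 mm.

```bash
python3 - <<'E'
from act import *
if pick("92"):
    lift("92"); w=telemetry.get_state()["width"]*87
    if 28<w<36: place("92"); pic("side","s4")
E
```

```text
above t 21.88 pos [ 0.6371 -0.263   0.2203] w 87.2 F [0.4 1.1 0.2]
gripped t 24.32 pos [ 0.6366 -0.2661  0.0589] w 31.5 F [ 0.5 -0.5 -0.1]
lifted t 25.27 pos [ 0.6358 -0.266   0.2184] w 31.7 F [-0.8  0.6 -1.1]
touch True
down t 28.03 pos [0.5703 0.0395 0.0626] w 31.5 F [ 0.6 -0.1  3.5]
rel t 29.17 pos [0.5695 0.0394 0.0619] w 86.9 F [-0.5  0.  -0.1]
up t 30.11 pos [0.569  0.0395 0.2188] w 87.3 F [-0.8 -0.8 -0.6]
```

```bash
ls -la pics/s4.png
```

```text
-rw-r--r-- 1 agent agent 362919 Dec  7 06:19 pics/s4.png
```

View pics/s4.png

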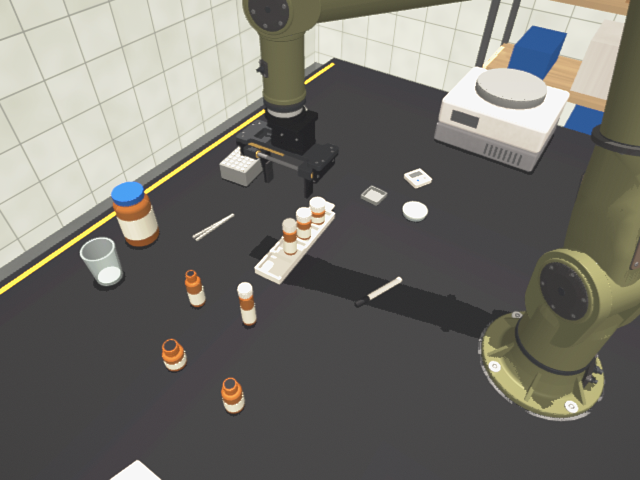

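Three vials now stand in the carrier, at (290,238), (304,225) and (318,212). Last is vial_108. After placing it I'll move the arm clear and take final pictures.

```bash
python3 - <<'E'
from act import *
if pick("108"):
    lift("108"); w=telemetry.get_state()["width"]*87
    if 24<w<32:
        place("108"); arm.goto_joints([1.314,.321,-.07,1.45,.023,1.371,-.057]); st("clear"); pic("side","s5"); pic("top","t5")
E
```

```text
above t 31.22 pos [0.5264 0.24   0.2197] w 87.2 F [ 0.2 -0.5  0.3]
gripped t 33.62 pos [0.5254 0.242  0.069 ] w 27.4 F [ 0.1  0.1 -0.2]
lifted t 34.53 pos [0.5248 0.2414 0.2188] w 27.5 F [-0.5  0.2 -0.5]
touch True
down t 36.66 pos [0.5664 0.1014 0.0727] w 26.8 F [ 0.8 -0.1  4.3]
rel t 37.84 pos [0.5655 0.1012 0.0721] w 86.7 F [ 0.1 -0.7 -1.3]
up t 38.73 pos [0.5652 0.1012 0.2188] w 87.2 F [-0.1 -0.4 -2. ]
clear t 41.64 pos [ 0.1753 -0.626   0.2448] w 86.9 F [-0.  -0.5 -0. ]
```

```bash
python3 - <<'E'
from plan import *
i=cv2.imread("pics/s5.png")[170:300,230:400];t=cv2.imread("pics/t5.png");j=t[160:270,215:395]
cv2.imwrite("pics/c5.png",np.hstack([cv2.resize(i,(400,306),interpolation=cv2.INTER_CUBIC),cv2.resize(j,(400,306),interpolation=cv2.INTER_CUBIC)]))
t0=cv2.imread("pics/top0.png"); s0=cv2.imread("pics/side0.png"); s5=cv2.imread("pics/s5.png")
for r in((85,175,110,150),):
  d=cv2.absdiff(t0,t)[170:330,85:165]; print("top diff open area max/mean",d.max(),d.mean())
for k,h in(("60",.064),("76",.08),("92",.096),("108",.112)): print(k,"expected cap top px",proj("top",[*B[k],h]).round(1),"base",proj("top",[*B[k],.004]).round(1))
E
```

```text
top diff open area max/mean 193 1.2377083333333334
60 expected cap top px [348.7 204.8] base [347.  212.8]
76 expected cap top px [316.9 208. ] base [316.9 217.9]
92 expected cap top px [284.1 211.3] base [286.7 223. ]
108 expected cap top px [250.2 214.7] base [256.3 228.1]
```

View pics/c5.png

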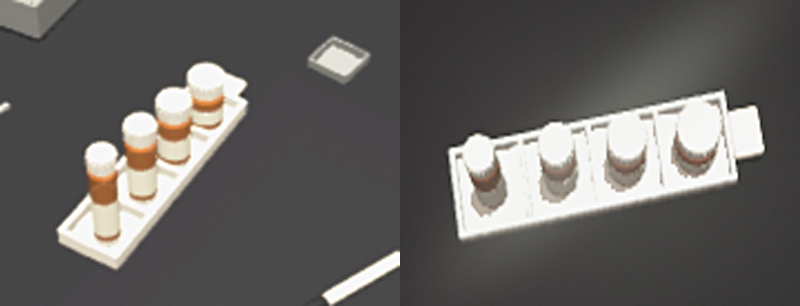

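View pics/s5.png

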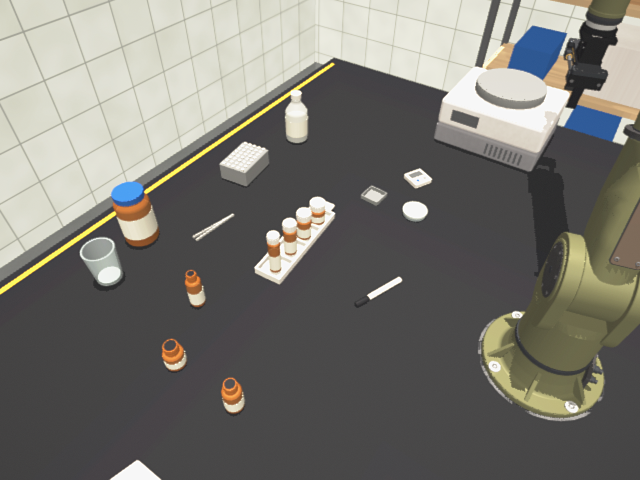

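```bash
python3 - <<'E'
import cv2,numpy as np
t0=cv2.imread("pics/top0.png");t=cv2.imread("pics/t5.png")
for (x,y,w,h) in((152,177,30,32),(88,220,35,30),(88,296,35,28)):
    d=cv2.absdiff(t0,t)[y:y+h,x:x+w].max(2);print(d.max(),(d>40).sum())
from bench import workorder
workorder.hand_in()
E
```

```text
4 0
4 0
4 0
the job is handed in; nothing more can be done
```

I placed all four capped vials in the carrier in height order, with 60 by the tab, then 76, 92 and 108. I handed the job in at about 42 s; the hand-in gives no verdict.

**Capped vials:**
- The final side and top pictures show each one upright in its own bay.
- I compared the cap positions of the two end vials, 60 and 108, with the predicted pixels, and they matched within about 1 px. I checked the middle two by eye only.
- Each vial met the bay floor at the expected height, within 0.5 mm, before release.

**Open vials:** the picture areas around all three are unchanged from the start (largest difference 4 grey levels).

**Robot:** the gripper is open and the arm is back at its start pose, touching nothing.

**Disagreements:** an earlier, wider picture difference over the open vials' area peaked at 193. That area overlapped the spot vial_76 was taken from, which probably explains it; the tighter check on each vial was clean. The carrier width measured 66.5 to 68.2 mm against 66 mm, which is harmless here because the near wall's outer face shows in the top view.

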